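# Take the left-hand nut off the veranda fan

### The job

The veranda fan is lying on its back on the potting bench for cleaning. Take off the winged nut that holds its blades: it is left-handed, so turn it clockwise (seen from above), the opposite way from normal, by about 75 degrees until it is free, and then lift it straight out. Stand the nut upright, wing up, on the floor of the green tray.

Things in the scene. Friction and masses are not known exactly. Their poses are not given: they have to be found in the camera images.
- nut: Fan's blade nut, white plastic, 60 g, loose. Bottom up: foot bar 52 x 14 mm, 6 high, its ends the thread lugs; round neck 32 mm across up to 22 mm; upright flat wing 46 mm long, 12 thick, from 22 to 58 mm height (grip across the 12 mm, at 44 mm). Origin: centre of underside; z up; x along wing and foot bar, y across. Starts in the hub's collar, 2 mm play, turns freely. Half turn looks the same.
- fan: White fan head lying on its back, fixed; its hub does not turn. Wire guard rim 290 mm across, 88 mm high; five grey blades at 74 mm; grey hub in the middle with a round collar 66 mm across, its top 98 mm above the bench. Origin: on the hub's axis, at bench level; z up. The nut's x axis starts within 5 degrees of the fan's x.
- seat (a point): Centre of the collar's floor on the fan's hub, 85 mm above the bench, where the nut's underside rests; axes as the fan's. Two lips 8 mm above the floor hold the lugs down, a short left-hand thread. With the nut's x 55 to 95 degrees clockwise (from above) of this x, 75 best, the lugs are in the gaps and it lifts out. Stops at about 18 degrees anticlockwise and 105 clockwise.
- tray: Open green plastic tray, fixed, outside 240 mm (x) x 170 mm (y) x 30 mm high, walls and floor 4 mm thick, empty. Origin: centre of its underside, on the bench; z up.
Mind the look-alikes: they are no part of the job. There is more than one size of the nut; the one meant has the size given above.

How it is judged (in metres and radians):
On the way, in this order (a step that is already met when the one before it is completed fails the run):
1. the nut, still in its collar, has been turned clockwise until its lugs are clear of the lips (angle between the x axis of nut and the x axis of fan, either way round above 0.8 rad and z of nut in the frame of fan below 0.095 m and horizontal distance between nut and fan below 0.01 m).
2. the nut has been lifted out of the collar (z of nut in the frame of fan above 0.115 m), for 0.1 s.
At the end, for the whole second after the job is handed in: The nut stands upright (within about 11 degrees), wing up, at rest on the tray's floor: its centre within 105 mm of the tray's centre along the tray's x and 70 mm along its y, its underside less than 12 mm above the tray's underside (x of nut in the frame of tray between -0.105 and 0.105 m and y of nut in the frame of tray between -0.07 and 0.07 m and z of nut in the frame of tray between -0.002 and 0.012 m and angle between nut's own z axis and vertical below 0.2 rad and linear speed of nut below 0.02 m/s); the robot touches nothing.
It also fails if it takes over 48 s, if anything falls off the work surface, if the arm or the gripper's body presses on something with over 40 N, if the wrist force passes 120 N, or if a joint passes its speed limit or range.

### The arm

A 6-joint arm with a two-finger parallel gripper is mounted at the origin on the work surface. World frame = base frame: x ahead of the robot, y to its left, z up, the work surface at z = 0. Lengths are in m, angles in degrees, forces in N, time in s.
With the tool pointing down it reaches from about 0.4 to 0.825 m from the base axis. Payload 7 kg.
Tool frame: the origin (TCP) lies midway between the tips of the shut fingers; the grasp point (between the pads) lies r.tcp_to_grasp behind it (r.tcp_to_grasp is the distance from the TCP to the grasp point, in m); x points along the fingers, y is the direction in which the jaws open and shut, and the axes are right-handed (so a half turn about x gives the same grasp; the last joint's range is limited). The gripper opens to 88 mm and grips with 3 to 60 N. Pads are 19 mm wide; open, the fingers measure 130 mm over their backs; the gripper's body (78 mm by 193 mm) begins 47 mm behind the grasp point.
Start: joints at [-47.492, 20.546, 0.682, 0, -70.136, -16.507], TCP at [0.296, -0.607, 0.227] pointing down, gripper open.
Joint ranges: [-176.03, 176.03], [-82.01, 121.73], [-58.28, 71.71], [-173.87, 95.51], [-174.79, -0.11], [-173.66, 173.66]. Speed limits (degrees/s): [136.94, 136.94, 172.46, 180, 180, 180].

### API

Orientations are given as [roll, pitch, yaw] about the fixed x, y, z axes, in that order (R = Rz(yaw) Ry(pitch) Rx(roll)).
In Python, from plant import r gives the robot as it stands.
- The arm moves only by the tool carry_out, never from a script. Its argument "moves" is a list of rows, each a list of 7 numbers: the shift along the world's x, y, z in mm, then the turn, a rotation vector about the world's x, y, z in rad, then the opening in per cent of the stroke, from 0 (shut) to 100 (fully open). In form: [[x, y, z, wx, wy, wz, claw], ...]. A call has 1 to 5 rows; each row is the pose to reach, as a shift and turn from the pose commanded when the call began; what a row does not reach only later rows make up. A row lasts 1/10 s, in which the tool goes at most 50 mm and 8.59 degrees, less where a joint would pass 70% of its speed; a pose out of reach is approached as far as the arm can. A call with a gripper value outside its range is refused whole. The fingers move at their own pace and stop on an object; "squeeze" is the grip in N (left out, the last holds). Time passes only in rows, so rows that repeat a pose let the fingers close. It gives the time, the measured TCP pose, the force and the opening at its end, in the units of the state.
- r.get_state(): the state, without advancing time (a new reading comes with each control period).
- r.capture(name): name is "side" or "top"; returns the picture (480x640x3 uint8, blue, green, red); there is no depth.
- r.camera_params(name): a dict with "K" (3x3 intrinsics, pixels), "rvec" (rotation vector, rad) and "tvec" (3), from world to camera coordinates, as OpenCV has them. Camera axes: x right, y down, z forward; pixel columns grow to the right and rows downward; lengths in m; the calibration is good to about 2 mm. A picture is of the moment at which its call begins. camera_params takes no time and is no camera call.
- r.close_job(): hands the job in, once; it reports no verdict.
The state is a dict: "time_s": time; "joints": joint angles; "qd": joint speeds; "joint_torque": joint torques, N m; "tcp_pos": TCP position; "eef_rot": TCP orientation; "contact_force": force on the tool from outside, world axes, zero at the start; "moment": the same for the moment, N m; "gripper_width": finger opening in m.
Only numpy, scipy, OpenCV 4.12 (cv2) and the standard library are available. Lean on these libraries where they do the work, as an engineer would, in place of code of your own. Each camera call takes 0.05 s, during which the arm holds its last target. There are 200 camera calls.

## Working session

There is one attempt and no reset: what is moved stays moved. The work goes in short steps, Python scripts to look and compute and a tool call to move; the robot and the scene stay as the last step left them, time stands still between calls to the robot, and variables do not carry over. Pictures are saved under pics/ and viewed, about 8 in all and at most 12, crops included, and the job is handed in when it is done.

Besides the shell and the picture viewer there is one more tool, called after "Request:" as name([rows], argument=value, ...), one row to a line, values as JSON. carry_out: Moves the arm, as the interface text tells. Its arguments: {"type":"object","properties":{"moves":{"type":"array"},"squeeze":{"type":"number"}},"required":["moves"]}

```bash
mkdir -p pics; python3 - <<'E'
from plant import r
import cv2
for n in("side","top"):
    cv2.imwrite(f"pics/{n}0.png",r.capture(n)); p=r.camera_params(n); print(n,p)
s=r.get_state(); print(s, r.tcp_to_grasp)
E
```

```text
side {'K': array([[564.38465583,   0.        , 332.03304017],
       [  0.        , 564.38465583, 240.55112691],
       [  0.        ,   0.        ,   1.        ]]), 'rvec': array([ 0.24629207, -2.78944166,  1.27205905]), 'tvec': array([0.59320941, 0.09437426, 0.88364526])}
top {'K': array([[526.26027303,   0.        , 320.81038013],
       [  0.        , 526.26027303, 236.858325  ],
       [  0.        ,   0.        ,   1.        ]]), 'rvec': array([ 2.14547748, -2.20465862,  0.11725556]), 'tvec': array([0.04911915, 0.5887065 , 0.96320102])}
{'time_s': 0.1, 'joints': array([-4.74931423e+01,  2.05854613e+01,  6.41093396e-01, -1.76826166e-02,
       -7.01357518e+01, -1.65089895e+01]), 'qd': array([-0.04560558, -0.13684879,  0.11251274,  0.05732829, -0.00506284,
        0.07013909]), 'joint_torque': array([ 3.30653693e-04, -5.84162736e+01,  2.93750149e+01,  7.01539278e+00,
        1.01778569e-02, -7.90610056e-05]), 'tcp_pos': array([ 0.29569615, -0.60631862,  0.22575338]), 'eef_rot': array([ 94.78847329,  89.91817336, 120.78032146]), 'contact_force': array([-0.01335937,  0.30043023, -1.03306257]), 'moment': array([ 0.01848614, -0.02631086, -0.04410971]), 'gripper_width': 0.08776335058863403} 0.0188
```

View pics/top0.png

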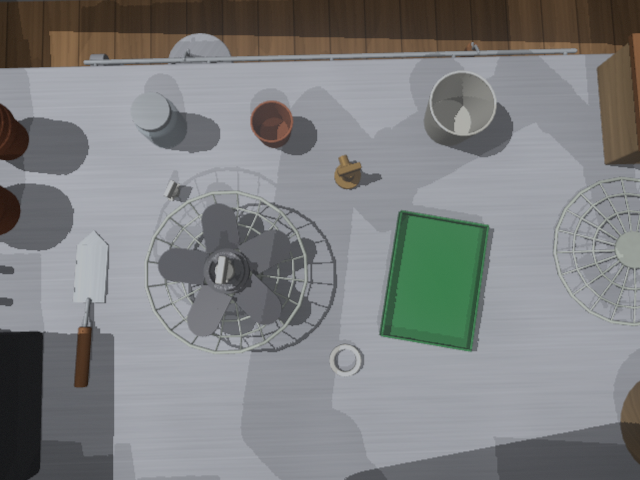

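View pics/side0.png

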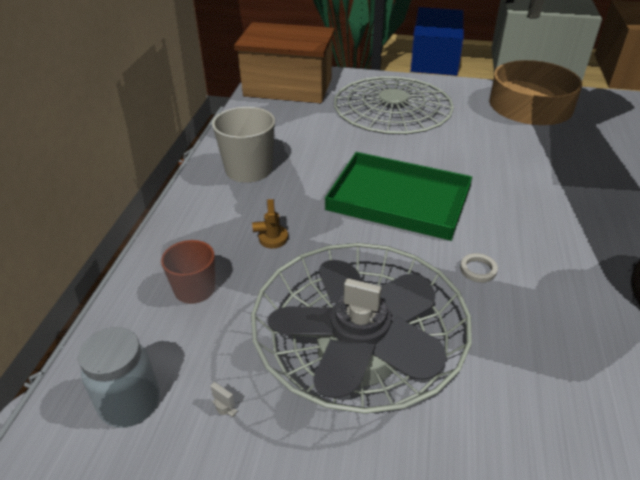

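Top view: hub and nut are at about (224,270), the tray at (435,281), and a smaller look-alike nut at (172,188). Side view: the nut's wing is at about (362,295).

```bash
cat > h.py <<'E'
import cv2, numpy as np
from plant import r
def ray(n,px):
    p=r.camera_params(n); R=cv2.Rodrigues(p["rvec"])[0]
    d=R.T@np.linalg.inv(p["K"])@np.array([px[0],px[1],1.]); return -R.T@p["tvec"], d
def onz(n,px,z):
    c,d=ray(n,px); return c+d*(z-c[2])/d[2]
def proj(n,P):
    p=r.camera_params(n); return cv2.projectPoints(np.array(P,float).reshape(-1,3),p["rvec"],p["tvec"],p["K"],None)[0][:,0]
E
python3 - <<'E'
from h import *
t=cv2.imread("pics/top0.png"); s=cv2.imread("pics/side0.png")
print("cam",ray("top",(320,240))[0],ray("side",(320,240))[0])
hsv=cv2.cvtColor(t,cv2.COLOR_BGR2HSV)
m=cv2.inRange(hsv,(50,100,30),(75,255,255)); c=max(cv2.findContours(m,0,2)[0],key=cv2.contourArea)
b=cv2.boxPoints(cv2.minAreaRect(c)); print("tray",np.round([onz("top",q,.03) for q in b],3).tolist(), np.round(onz("top",b.mean(0),.03),3))
a=cv2.resize(t[225:315,180:270],None,fx=6,fy=6,interpolation=2); b=cv2.resize(s[265:355,317:407],None,fx=6,fy=6,interpolation=2)
b=cv2.resize(b,(260,260)) if 0 else b
cv2.imwrite("pics/c1.png",cv2.resize(np.hstack([a,b]),(800,400)))
g=hsv[...,2]; print(g[252:290:2,208:236:2])
E
```

```text
cam [0.49243742 0.04357969 1.01604647] [0.48418775 0.69884139 0.64715978]
tray [[0.401, -0.071, 0.03], [0.637, -0.117, 0.03], [0.605, -0.288, 0.03], [0.371, -0.238, 0.03]] [ 0.502 -0.178  0.03 ]
[[ 99  97  76  94 101 103 118 125 115 117 117 127 101  99]
 [ 93  81 100 103 119 127 118 112 117 113 128 148 141 126]
 [ 90  99 104 115 132 118 159 147 127  92 106 115 115 137]
 [ 99 105 129 141 126 143 186 186 177  73  67  95  87  87]
 [102 112 106 114 122 165 186 186 162  69  83  81  66  67]
 [113 113  58  93 100 167 186 185 151  71  83  92  58  67]
 [112  79  65  70  83 173 186 186 133  72 100 101  61  67]
 [119  58  69  68 153 184 186 186 114  70 113 123  86  67]
 [105  59  69  69 164 186 186 186  98  70 114 124 114  66]
 [ 98  62  69  86 173 186 186 183  84  70 119 124 125  65]
 [ 97  61  67  80 180 186 186 175  74  70 124 124 118  70]
 [109  50  66  70 172 186 186 161  71  81 124 125  97  65]
 [116  58  58  68 171 186 185 150  70  98 126 119  75  59]
 [112  87  55  62 174 186 185 131  72 101 105  79  60  66]
 [114 120  63  58 182 186 185 112  71 147  77  61  72  71]
 [113 113 113  63 176 182 184 100  71 116  73  74  70  71]
 [107 113 113 114 118 118 124 126 115 100 111  99  92  71]
 [121 114 112 134 136 127 137 114 127 122 131 137 117 110]
 [123 122 114 113 114 128 139 126 140 128 125 125 109  70]]
```

View pics/c1.png

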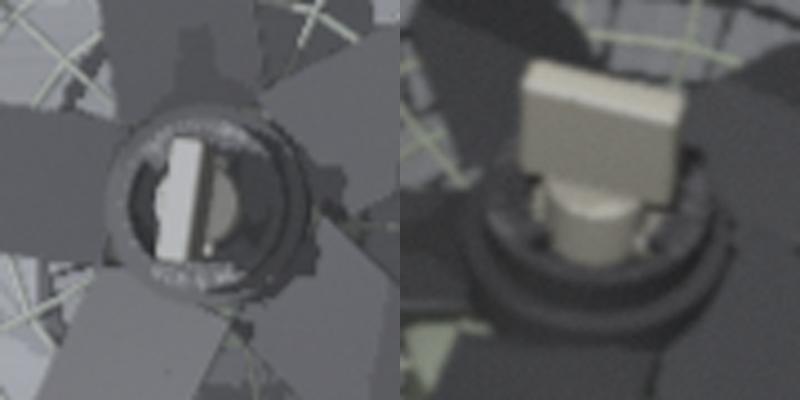

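```bash
python3 - <<'E'
from h import *
t=cv2.imread("pics/top0.png"); g=t.max(2)[225:315,180:270]
g=cv2.resize(g,None,fx=4,fy=4,interpolation=cv2.INTER_CUBIC)
m=(g>158).astype(np.uint8)
c=[k for k in cv2.findContours(m,0,2)[0] if cv2.pointPolygonTest(k,(42*4,45*4),False)>0][0]
rc=cv2.minAreaRect(c); b=cv2.boxPoints(rc)/4+[180-.375,225-.375]
P=np.array([onz("top",q,.143) for q in b]); print("wing top",P.round(4).tolist(),P.mean(0))
for i in range(2): d=P[i+1]-P[i]; print(np.linalg.norm(d)*1e3,np.degrees(np.arctan2(d[1],d[0])))
# side: wing top corners read from the crop (4.444x)
q=np.array([(527,62),(683,97),(680,120),(523,85)],float); q[:,0]-=400; q=q/4.444+[317,265]
S=np.array([onz("side",k,.143) for k in q]); print("side",S.round(4).tolist(),S.mean(0))
for z,uv in((.098,(206,203)),): print("collar",onz("top",np.array(uv)/4.444+[180,225],z))
E=r.get_state(); from scipy.spatial.transform import Rotation as Ro
print(Ro.from_euler("xyz",E["eef_rot"],degrees=True).as_matrix().round(3))
E
```

```text
wing top [[0.5084, 0.214, 0.143], [0.5521, 0.2074, 0.143], [0.5499, 0.1947, 0.143], [0.5062, 0.2013, 0.143]] [0.52915863 0.20436634 0.143     ]
44.17849465803492 -8.59546850373637
12.915620724497881 -99.6841963074031
side [[0.5514, 0.1968, 0.143], [0.5062, 0.2027, 0.143], [0.5061, 0.2117, 0.143], [0.5511, 0.206, 0.143]] [0.52867686 0.20429725 0.143     ]
collar [0.52831174 0.19970437 0.098     ]
[[-0.001 -0.438  0.899]
 [ 0.001  0.899  0.438]
 [-1.     0.001 -0.   ]]
```

Request:
carry_out([
  [13, 45, 0, 0, 0, 0.1416, 100],
  [26, 90, 0, 0, 0, 0.283, 100],
  [39, 135, 0, 0, 0, 0.425, 100],
  [52, 180, 0, 0, 0, 0.566, 100],
  [65, 225, 0, 0, 0, 0.708, 100],
], squeeze=25)

```text
time_s: 0.6
tcp_pos: [0.3608, -0.3799, 0.2262]
eef_rot: [77.0, 90.0, 143.9]
contact_force: [1.7, 0.2, 0.0]
gripper_width: 0.0878
```

Request:
carry_out([
  [13, 45, 0, 0, 0, 0.1416, 100],
  [26, 90, 0, 0, 0, 0.283, 100],
  [39, 135, 0, 0, 0, 0.425, 100],
  [52, 180, 0, 0, 0, 0.566, 100],
  [65, 225, 0, 0, 0, 0.708, 100],
])

```text
time_s: 1.1
tcp_pos: [0.4258, -0.1548, 0.2266]
eef_rot: [-82.2, 90.0, 25.3]
contact_force: [1.3, -0.8, 0.3]
gripper_width: 0.0874
```

Request:
carry_out([
  [13, 45, 0, 0, 0, 0.1416, 100],
  [26, 90, 0, 0, 0, 0.283, 100],
  [39, 135, 0, 0, 0, 0.425, 100],
  [52, 180, 0, 0, 0, 0.566, 100],
  [65, 225, 0, 0, 0, 0.708, 100],
])

```text
time_s: 1.6
tcp_pos: [0.4908, 0.0703, 0.2266]
eef_rot: [-78.9, 90.0, 69.1]
contact_force: [0.9, -1.6, 0.5]
gripper_width: 0.0876
```

Request:
carry_out([
  [13, 45, 0, 0, 0, 0.1416, 100],
  [26, 90, 0, 0, 0, 0.283, 100],
  [39, 135, 0, 0, 0, 0.425, 100],
  [39, 135, 0, 0, 0, 0.425, 100],
  [39, 135, 0, 0, 0, 0.425, 100],
])

```text
time_s: 2.1
tcp_pos: [0.5295, 0.2043, 0.2255]
eef_rot: [42.4, 89.9, -145.5]
contact_force: [0.0, -0.6, 0.1]
gripper_width: 0.0876
```

```bash
python3 - <<'E'
from h import *
from scipy.spatial.transform import Rotation as Ro
E=r.get_state(); print(E["time_s"],E["tcp_pos"],E["joints"],E["contact_force"]);M=Ro.from_euler("xyz",E["eef_rot"],degrees=True).as_matrix()
print(M.round(3),np.degrees(np.arctan2(M[1,1],M[0,1])))
E
```

```text
2.1 [0.52953936 0.20425019 0.22553184] [ 4.08347837e+01  1.05873880e+01 -1.31399487e+01 -1.32507495e-02
 -6.63826459e+01  4.12838650e+01] [ 0.04529249 -0.5607038   0.139994  ]
[[-0.002 -0.137 -0.991]
 [-0.001 -0.991  0.137]
 [-1.     0.001  0.001]] -97.88661837417348
```

Request:
carry_out([
  [0, 0, -35, 0, 0, 0, 100],
  [0, 0, -70, 0, 0, 0, 100],
  [0, 0, -100, 0, 0, 0, 100],
  [0, 0, -115, 0, 0, 0, 70],
  [0, 0, -115, 0, 0, 0, 40],
])

```text
time_s: 2.6
tcp_pos: [0.5282, 0.2012, 0.1093]
eef_rot: [42.8, 89.7, -145.3]
contact_force: [-0.2, 1.0, -0.0]
gripper_width: 0.0766
```

Request:
carry_out([
  [0, 0, 0, 0, 0, 0, 25],
  [0, 0, 0, 0, 0, 0, 0],
  [0, 0, 0, 0, 0, 0, 0],
  [0, 0, 0, 0, 0, 0, 0],
  [0, 0, 0, 0, 0, 0, 0],
])

```text
time_s: 3.1
tcp_pos: [0.53, 0.2035, 0.1121]
eef_rot: [-130.8, 89.9, 41.2]
contact_force: [0.0, 0.6, -0.8]
gripper_width: 0.0367
```

```bash
python3 - <<'E'
from h import *
E=r.get_state(); print(E["time_s"],E["tcp_pos"],E["contact_force"],E["moment"],E["gripper_width"])
cv2.imwrite("pics/s1.png",cv2.resize(r.capture("side")[180:420,240:490],None,fx=2,fy=2))
E
```

```text
3.1 [0.53003735 0.20350008 0.11211226] [ 0.03045488  0.63843101 -0.83849189] [-0.08871384  0.15230332 -0.00953682] 0.036713026843290794
```

View pics/s1.png

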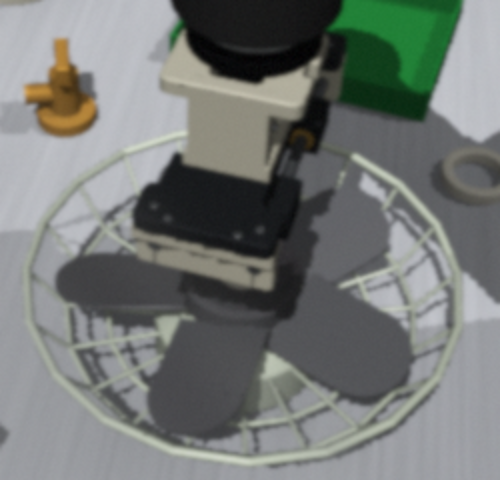

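The gripper stands over the hub, hiding the nut. The fingers were still closing at 37 mm, so I'll let them finish.

Request:
carry_out([
  [0, 0, 0, 0, 0, 0, 0],
  [0, 0, 0, 0, 0, 0, 0],
  [0, 0, 0, 0, 0, 0, 0],
  [0, 0, 0, 0, 0, 0, 0],
  [0, 0, 0, 0, 0, 0, 0],
])

```text
time_s: 3.65
tcp_pos: [0.5298, 0.2034, 0.1115]
eef_rot: [28.1, 90.0, -159.9]
contact_force: [-0.8, -0.4, 0.4]
gripper_width: 0.0119
```

Request:
carry_out([
  [0, 0, 0, 0, 0, -0.09, 0],
  [0, 0, 0, 0, 0, -0.18, 0],
  [0, 0, 0, 0, 0, -0.27, 0],
  [0, 0, 0, 0, 0, -0.36, 0],
  [0, 0, 0, 0, 0, -0.45, 0],
])

```text
time_s: 4.15
tcp_pos: [0.5298, 0.2033, 0.1115]
eef_rot: [74.0, 90.0, -139.9]
contact_force: [-0.2, 0.4, -0.6]
gripper_width: 0.012
```

```bash
python3 - <<'E'
from h import *
E=r.get_state(); print(E["time_s"],E["tcp_pos"],E["contact_force"],E["moment"],E["gripper_width"],E["joints"])
E
```

```text
4.15 [0.52980606 0.20325983 0.11148702] [-0.19582786  0.37091678 -0.56889799] [-0.11339233  0.19833206  0.00849791] 0.012039300649342525 [ 4.07441173e+01  1.63801357e+01 -2.17820277e+01 -2.48338128e-04
 -5.18539723e+01  1.53078475e+01]
```

Request:
carry_out([
  [0, 0, 0, 0, 0, -0.09, 0],
  [0, 0, 0, 0, 0, -0.18, 0],
  [0, 0, 0, 0, 0, -0.27, 0],
  [0, 0, 0, 0, 0, -0.36, 0],
  [0, 0, 0, 0, 0, -0.45, 0],
])

```text
time_s: 4.65
tcp_pos: [0.5298, 0.2033, 0.1115]
eef_rot: [101.0, 90.0, -138.7]
contact_force: [0.0, -0.2, -0.1]
gripper_width: 0.0119
```

Request:
carry_out([
  [0, 0, 0, 0, 0, -0.09, 0],
  [0, 0, 0, 0, 0, -0.18, 0],
  [0, 0, 0, 0, 0, -0.27, 0],
  [0, 0, 0, 0, 0, -0.36, 0],
  [0, 0, 0, 0, 0, -0.41, 0],
])

```text
time_s: 5.15
tcp_pos: [0.5295, 0.2031, 0.1115]
eef_rot: [118.4, 90.0, -144.8]
contact_force: [-2.2, -0.3, 0.5]
gripper_width: 0.0119
```

```bash
python3 - <<'E'
from h import *
from scipy.spatial.transform import Rotation as Ro
E=r.get_state(); print(E["time_s"],E["tcp_pos"],E["contact_force"],E["moment"],E["gripper_width"],E["joints"])
M=Ro.from_euler("xyz",E["eef_rot"],degrees=True).as_matrix();print(np.degrees(np.arctan2(M[1,1],M[0,1])))
E
```

```text
5.15 [0.52953177 0.20305982 0.11152253] [-2.15442752 -0.28396382  0.50847002] [-0.22616881  0.70810118  0.07792669] 0.011908193583157811 [ 4.07439670e+01  1.63669174e+01 -2.17935308e+01 -5.81249099e-03
 -5.18862646e+01 -3.39513349e+01]
-173.21096537153667
```

Request:
carry_out([
  [0, 0, 0, 0, 0, 0, 0],
  [0, 0, 4, 0, 0, 0, 0],
  [0, 0, 8, 0, 0, 0, 0],
  [0, 0, 12, 0, 0, 0, 0],
  [0, 0, 16, 0, 0, 0, 0],
])

```text
time_s: 5.65
tcp_pos: [0.5301, 0.2035, 0.1281]
eef_rot: [-55.9, 90.0, 41.1]
contact_force: [0.0, 0.4, -1.1]
gripper_width: 0.0119
```

Request:
carry_out([
  [0, 0, 15, 0, 0, 0, 0],
  [0, 0, 35, 0, 0, 0, 0],
  [0, 0, 60, 0, 0, 0, 0],
  [0, 0, 80, 0, 0, 0, 0],
  [0, 0, 80, 0, 0, 0, 0],
])

```text
time_s: 6.15
tcp_pos: [0.5316, 0.2044, 0.2113]
eef_rot: [-64.4, 89.6, 32.6]
contact_force: [-0.6, 0.3, -0.6]
gripper_width: 0.0122
```

```bash
python3 - <<'E'
from h import *
E=r.get_state(); print(E["time_s"],E["tcp_pos"],E["contact_force"],E["gripper_width"])
cv2.imwrite("pics/s2.png",cv2.resize(r.capture("side")[120:400,220:500],None,fx=2,fy=2))
E
```

```text
6.15 [0.53157999 0.20443163 0.21128342] [-0.5601663   0.29817214 -0.55633189] 0.012219702974047602
```

View pics/s2.png

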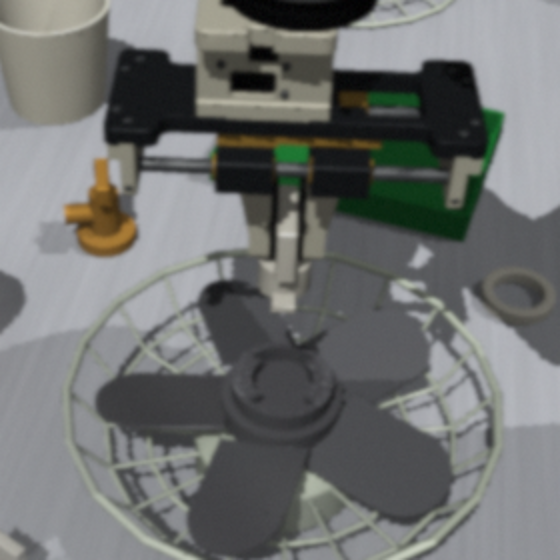

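The collar is empty and the nut hangs upright in the fingers. Next I carry it to the tray.

Request:
carry_out([
  [-2, -20, 0, 0, 0, 0, 0],
  [-5, -60, 0, 0, 0, 0, 0],
  [-8, -100, 0, 0, 0, 0, 0],
  [-11, -140, 0, 0, 0, 0, 0],
  [-14, -180, 0, 0, 0, 0, 0],
])

```text
time_s: 6.7
tcp_pos: [0.5147, 0.0213, 0.2068]
eef_rot: [96.6, 89.9, -166.4]
contact_force: [0.5, 0.4, 0.1]
gripper_width: 0.012
```

Request:
carry_out([
  [-3, -40, 0, 0, 0, 0, 0],
  [-6, -80, 0, 0, 0, 0, 0],
  [-9, -120, 0, 0, 0, 0, 0],
  [-12, -160, 0, 0, 0, 0, 0],
  [-14, -185, 0, 0, 0, 0, 0],
])

```text
time_s: 7.2
tcp_pos: [0.5004, -0.1643, 0.2067]
eef_rot: [81.3, 89.9, 178.2]
contact_force: [-0.1, -0.7, -1.0]
gripper_width: 0.0117
```

Request:
carry_out([
  [0, -17, 0, 0, 0, 0, 0],
  [0, -17, -30, 0, 0, 0, 0],
  [0, -17, -65, 0, 0, 0, 0],
  [0, -17, -100, 0, 0, 0, 0],
  [0, -17, -130, 0, 0, 0, 0],
])

```text
time_s: 7.7
tcp_pos: [0.5002, -0.1791, 0.0753]
eef_rot: [72.8, 89.9, 169.7]
contact_force: [-0.1, -0.1, -0.5]
gripper_width: 0.0117
```

Request:
carry_out([
  [0, 0, -10, 0, 0, 0, 0],
  [0, 0, -20, 0, 0, 0, 0],
  [0, 0, -26, 0, 0, 0, 0],
  [0, 0, -30, 0, 0, 0, 0],
  [0, 0, -30, 0, 0, 0, 0],
])

```text
time_s: 8.2
tcp_pos: [0.5022, -0.1787, 0.0479]
eef_rot: [-98.1, 90.0, -1.1]
contact_force: [-0.4, 0.1, -0.6]
gripper_width: 0.0117
```

```bash
python3 - <<'E'
from h import *
E=r.get_state(); print(E["time_s"],E["tcp_pos"],E["contact_force"],E["gripper_width"])
cv2.imwrite("pics/s3.png",cv2.resize(r.capture("side")[60:300,280:520],None,fx=2.4,fy=2.4))
E
```

```text
8.2 [ 0.50216239 -0.17867988  0.04787473] [-0.40832544  0.12285702 -0.56635973] 0.011664082493254426
```

View pics/s3.png

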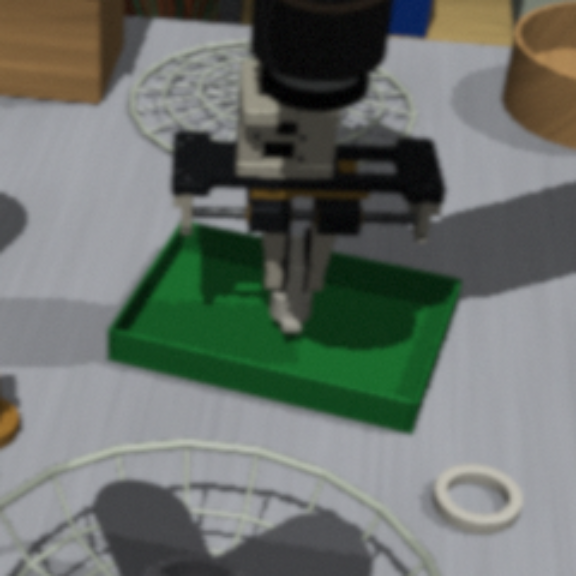

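The nut is over the middle of the tray, just above the floor. I lower it slowly and watch the force.

Request:
carry_out([
  [0, 0, -4, 0, 0, 0, 0],
  [0, 0, -8, 0, 0, 0, 0],
  [0, 0, -11, 0, 0, 0, 0],
  [0, 0, -13, 0, 0, 0, 0],
  [0, 0, -13, 0, 0, 0, 0],
])

```text
time_s: 8.75
tcp_pos: [0.5016, -0.1786, 0.0342]
eef_rot: [82.8, 90.0, 179.8]
contact_force: [-0.1, 0.0, -1.3]
gripper_width: 0.0122
```

Request:
carry_out([
  [0, 0, -1, 0, 0, 0, 0],
  [0, 0, -2, 0, 0, 0, 0],
  [0, 0, -2, 0, 0, 0, 0],
])

```text
time_s: 9.05
tcp_pos: [0.5018, -0.1787, 0.0325]
eef_rot: [67.9, 90.0, 164.9]
contact_force: [-0.9, -0.2, -0.3]
gripper_width: 0.0119
```

Request:
carry_out([
  [0, 0, -1, 0, 0, 0, 0],
  [0, 0, -1, 0, 0, 0, 0],
  [0, 0, -2, 0, 0, 0, 0],
  [0, 0, -2, 0, 0, 0, 0],
])

```text
time_s: 9.45
tcp_pos: [0.5019, -0.1787, 0.0305]
eef_rot: [83.7, 90.0, -179.3]
contact_force: [-0.9, 0.1, 0.3]
gripper_width: 0.0119
```

Request:
carry_out([
  [0, 0, -1, 0, 0, 0, 0],
  [0, 0, -1, 0, 0, 0, 0],
  [0, 0, -1, 0, 0, 0, 0],
])

```text
time_s: 9.75
tcp_pos: [0.502, -0.1787, 0.0304]
eef_rot: [-127.4, 90.0, -30.4]
contact_force: [-2.1, 1.1, 9.9]
gripper_width: 0.0116
```

Contact at 10 N, so I release and retreat.

Request:
carry_out([
  [0, 0, 0, 0, 0, 0, 20],
  [0, 0, 0, 0, 0, 0, 40],
  [0, 0, 0, 0, 0, 0, 60],
  [0, 0, 0, 0, 0, 0, 60],
  [0, 0, 0, 0, 0, 0, 60],
])

```text
time_s: 10.25
tcp_pos: [0.5018, -0.1787, 0.0294]
eef_rot: [82.4, 90.0, 179.3]
contact_force: [0.5, 0.3, 1.0]
gripper_width: 0.0437
```

Request:
carry_out([
  [0, 0, 5, 0, 0, 0, 60],
  [0, 0, 20, 0, 0, 0, 60],
  [0, 0, 50, 0, 0, 0, 60],
  [0, 0, 90, 0, 0, 0, 60],
  [0, 0, 130, 0, 0, 0, 60],
])

```text
time_s: 10.75
tcp_pos: [0.5014, -0.1787, 0.1611]
eef_rot: [89.1, 90.0, -173.9]
contact_force: [2.1, -1.2, -0.0]
gripper_width: 0.0524
```

Request:
carry_out([
  [0, -40, 10, 0, 0, 0, 60],
  [0, -80, 10, 0, 0, 0, 60],
  [0, -120, 10, 0, 0, 0, 60],
  [0, -160, 10, 0, 0, 0, 60],
  [0, -200, 10, 0, 0, 0, 60],
])

```text
time_s: 11.25
tcp_pos: [0.5017, -0.3802, 0.1701]
eef_rot: [-113.9, 90.0, -16.9]
contact_force: [0.6, 0.3, 0.3]
gripper_width: 0.0527
```

```bash
python3 - <<'E'
from h import *
E=r.get_state(); print(E["time_s"],E["tcp_pos"],E["contact_force"],E["gripper_width"])
s=r.capture("side")[100:260,300:500]; t=r.capture("top")[190:370,360:510]
cv2.imwrite("pics/f.png",np.hstack([cv2.resize(s,(440,352)),cv2.resize(t,(293,352))]))
E
```

```text
11.25 [ 0.50170546 -0.38023646  0.17008086] [0.56262996 0.31059805 0.33711552] 0.05273870654569911
```

View pics/f.png

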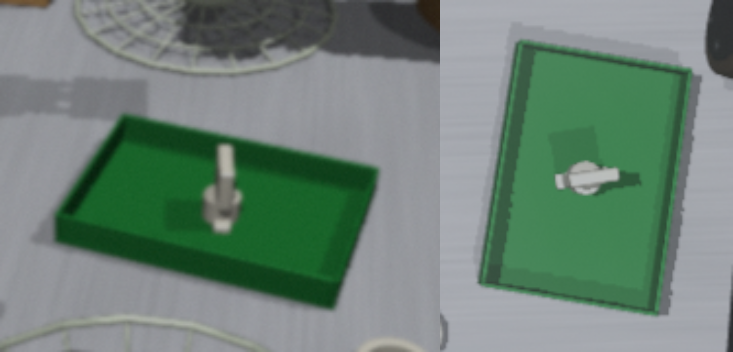

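The nut stands upright near the middle of the tray, wing up: crop (222,185) from the side, (585,178) from the top. The arm is clear.

```bash
python3 -c "
from plant import r
r.close_job()"
```

```text
the job is handed in; nothing more can be done
```

I took the nut off the fan, stood it in the green tray and handed the job in at about 11.3 s of the 48 s allowed. No verdict is reported.

- **Removal:** I gripped the wing at 11.9 mm opening, turned it 75 degrees clockwise in the collar and lifted it straight out. The lift met no resistance, about 1 N, and the side picture afterwards showed the collar empty.
- **Placing:** I lowered the nut near the tray's centre at (0.502, -0.179) until the force reached about 10 N, then opened the fingers and backed away.
- **Last checks:** the final side and top pictures show the nut upright, wing up, on the tray's floor near the middle. The arm was clear, with no notable force on the tool.

I judged the final tilt and position by eye from those pictures and did not measure them. No check failed or disagreed.

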